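# Load the utensil steriliser, shut it and set its selector lever

### The arm

A 6-joint arm with a two-finger parallel gripper is mounted at the origin on the work surface. World frame = base frame: x ahead of the robot, y to its left, z up, the work surface at z = 0. Lengths are in m, angles in rad, forces in N, time in s.
With the tool pointing down it reaches from about 0.25 to 0.725 m from the base axis. Payload 4 kg.
Tool frame: the origin (TCP) lies at the very end of the fingers, on their centre line; the grasp point (between the pads) lies 19 mm behind it; z points along the fingers, y is the line along which they close (so a half turn about z gives the same grasp; the last joint's range is limited). The gripper opens to 85 mm and grips with 20 to 120 N. Pads are 22 mm wide; open, the fingers measure 114 mm over their backs; the gripper's body (76 mm by 85 mm) begins 54 mm behind the grasp point. The pads swing forward as they close: fully open they stand 13 mm farther back than shut.
Start: joints at [1.328, 0.241, 0.005, 1.335, 0, 1.571], TCP at [0.12, 0.485, 0.231] pointing down, gripper open.
Joint ranges: [-2.72, 2.72], [-1.05, 1.87], [-1.09, 1.28], [-1.99, 2.15], [-1.42, 1.44], [-3.14, 3.14]. Speed limits (rad/s): [2.79, 2.79, 3.14, 3.14, 3.14, 3.14].

### API

Orientations are given as a unit quaternion [x, y, z, w].
In Python, from workcell import bot, vision, workorder gives the robot as it stands.
- The arm moves only by the shell command python3 -m creep 'ROWS' [OPENING]. ROWS is JSON, a list of rows, each a list of 2 entries, a list of its own where there are three numbers: the shift along the tool's x, y, z in mm, then the turn, a rotation vector about the tool's x, y, z in rad. In form: [[[dx, dy, dz], [wx, wy, wz]], ...]. A call has 1 to 12 rows; each row shifts and turns the commanded pose from where the row before left it, along the tool's axes as they then stand; what a row does not reach is not made up. A row lasts 1/8 s, in which the tool goes at most 62.5 mm and 10.7 degrees, less where a joint would pass 70% of its speed; a pose out of reach is approached as far as the arm can. A call is refused whole if a number of a shift passes 62.5 or a number of a turn 0.188, either way. A call with a gripper value outside its range is refused whole. OPENING is the finger opening in mm, from 0 to 85.4, set as the call begins (- or left out, the last holds). The fingers move at their own pace and stop on an object; the grip force is fixed at half the most. Time passes only in rows, so rows that do not move let the fingers close. It gives the time, the measured TCP pose, the force, the opening and the grip force at its end, in the units of the state.
- bot.get_obs(): the state, without advancing time (a new reading comes with each control period).
- vision.camera(name): name is "scene" or "top" or "wrist"; returns a dict with "image" (420x560x3 uint8, blue, green, red), "z_map" (420x560 float32, m along the optical axis (not along the pixel's ray), 0 where there is no reading), "K" (3x3 intrinsics, pixels), "rvec" (rotation vector, rad) and "tvec" (3), from world to camera coordinates, as OpenCV has them; the wrist camera has in their place "tool_from_camera" (4x4, takes a point from camera to tool coordinates, whose origin is the TCP and whose axes are the flange's). Camera axes: x right, y down, z forward; pixel columns grow to the right and rows downward; lengths in m; the calibration is good to about 2 mm. A picture is of the moment at which its call begins: read the wrist's pose just before it.
- workorder.job_done(): hands the job in; it is judged then, once.
Trained networks look in a picture, given as the dict that the camera call returned (one of the last four; its "shot" number tells which), for a name from the list of things; names that differ only in an ending like _2 or _b are one class to them, and where a whole thing is asked for, a point or a joint stands for the part that bears it (a point fixed in the world has none). Each returns a list of dicts, best first, with "score" (0 to 1); they miss things now and then, are a little off and sometimes report something else, mostly with a low value. They report only what shows in the picture. A call takes as long as a camera call.
- vision.spot_in(picture, query): "position" ([column, row] in pixels, amid what is visible of it).
- vision.place_of(picture, query): "position" ([column, row] in pixels: a listed point, or the origin of a listed thing).
The state is a dict: "clock": time; "joint_pos": joint angles; "joint_vel": joint speeds; "tau": joint torques, N m; "eef_pos": TCP position; "tool_rot": TCP orientation; "ft_force": force on the tool from outside, world axes, zero at the start; "ft_torque": the same for the moment, N m; "grip_width": finger opening in m; "grasp_force": force on a finger pad.
Only numpy, scipy, OpenCV 4.12 (cv2) and the standard library are available. Lean on these libraries where they do the work, as an engineer would, in place of code of your own. Each camera call takes 0.05 s, during which the arm holds its last target. There are 200 camera calls.

### The job

Lay the orange scraper flat on the floor of the open steriliser case, beside the steel scoop, so that nothing stands above the rim, and then shut the lid fully. Then guide the blue selector lever, without forcing it, from its start slot through the zigzag gate until it stands fully home at the end of the slot that has the green disc at its head. Leave the other things on the table alone.

Things in the scene. Friction and masses are not known exactly. Their poses are not given: they have to be found in the camera images.
- unit: The table-top steriliser, fixed to the table, 200 (x) by 310 (y) mm. Origin: centre of its underside on the table; x points away from its front, y to its left, z up. Left: a white open case under a hinged see-through lid. Right: the console, 200 by 104 mm, 95 mm high, with an aluminium gate plate as its top
- gate_centre (a point): Centre of the gate plate's top face, at (0, -102.5, 95) mm in the unit's frame; axes as the unit's. The plate is 6 mm thick. It has a zigzag of 16 mm wide slots, lined in black, in which the lever rod (10 mm) moves with about 2 mm play to either side; their walls stop it
- first_cross (a point): Left end of the first cross slot, at (-12, 22) mm from the gate's centre. The start slot runs from its closed end (rod at about (-35, 22)) forward (+x) to here and ends here; the first cross slot runs from here to the right (-y) and ends at (-12, -22), where the right slot begins
- second_cross (a point): Right end of the second cross slot, at (16, -22) mm from the gate's centre. The right slot runs forward from (-12, -22) past here to its closed end (rod home at (39, -22)); the second cross slot runs from here to the left and ends at (16, 22), where the left slot begins, which runs forward to its closed end (rod home at (39, 22))
- case_in (a point): Centre of the case's inner floor, 30 mm above the table; axes as the unit's. The case is 170 (x) by 190 (y) mm inside, with 5 mm walls and the rim 45 mm above this floor (75 mm above the table)
- lid (a joint): Lid angle (rad): 0 shut, 1.57 upright, larger leaning back; a stiff hinge that stays where it is left, moved by about 2 N at its free edge
- lid_hinge (a point): Middle of the lid's hinge line, along the unit's y axis on the far (+x) rim of the case, 75.5 mm above the table. The lid is a plate 180 mm from hinge to free edge, 200 mm wide and 8 mm thick; its underside passes through the hinge line. Opened, it stands up at the far side of the case and its outer face looks away from the robot
- lid_handle (a point): Top of the lid's small black knob, 35 mm out from the middle of the lid's outer face, 150 mm from the hinge
- lever: The selector lever, leaning in two directions like a gear lever. Origin: its pivot, 85 mm below the gate centre, inside the console; z points up along the rod. A 10 mm steel rod with a blue grip. It stays where it is left; 1 to 2 N at the grip moves it. At the start it leans towards the robot and to the left, in the start slot
- lever_gate (a point): Point on the lever rod's axis where it passes through the gate plate (93.5 mm along the rod from the pivot)
- lever_grip (a point): Middle of the lever's blue grip, a cylinder 24 mm across and 60 mm long on the rod; it lies 137 mm along the rod from the pivot, the grip's lower end 107 mm and its top 167 mm
- green_marker: Green disc, 20 mm across and 3 mm high, on the gate plate at the far end of the right or the left slot; origin in the middle of its underside
- green_slot (a point): The lever's home in the slot with the green disc: where the rod's axis crosses the gate with the lever fully at the closed end, 21 mm before the disc's centre
- red_marker: Red disc, the same size, at the far end of the other slot
- scraper: Orange rigid scraper lying flat, 135 mm long. Origin: middle of its underside; x points along it to the blade, z up. Handle 20 mm wide and 18 mm high from x = -67.5 to 17.5 mm; blade 44 mm wide and 10 mm thick from x = 17.5 to 67.5 mm. 60 to 130 g
- scoop: Steel scoop that already lies in the right part of the case along the unit's x, 123 mm long: handle 14 mm wide and 10 mm high, round head 40 mm across and 24 mm high. Origin: middle of its underside
- mug: Blue mug, 80 mm across, 95 mm high, handle at its +y; origin under its centre
- jar: Glass jar with red cap, 76 mm across, 110 mm high; origin under its centre
- soap: Green bottle, 60 mm across, 160 mm high; origin under its centre
- bowl: White bowl, 150 mm across, 60 mm high; origin under its centre
- sponge: Yellow block, 100 by 65 by 30 mm; origin under its centre

How it is judged:
On the way, in this order (a step that is already met when the one before it is completed fails the run):
1. the scraper lies flat on the case floor, let go, with the lid still open and the lever still in its start slot (x of scraper in the frame of case_in between -0.085 and 0.085 m and y of scraper in the frame of case_in between -0.095 and 0.095 m and ((angle between scraper's own z axis and vertical below 0.12 rad and z of scraper in the frame of case_in below 0.008 m) or (angle between scraper's own z axis and vertical above 3.02 rad and z of scraper in the frame of case_in below 0.024 m)) and contact force between the fingers and scraper below 0.05 N and value of joint lid above 1 rad and y of lever_gate in the frame of unit above -0.092 m), for 0.2 s.
2. the lid is shut, with the lever still on the start side of the gate (value of joint lid below 0.03 rad and y of lever_gate in the frame of unit above -0.092 m), for 0.2 s.
3. with the lid shut, the lever has gone through the first cross slot to the right-hand side (value of joint lid below 0.03 rad and y of lever_gate in the frame of unit below -0.117 m), for 0.05 s.
At the end, for the whole second after the job is handed in: The lever rod is within 8 mm of its home at the closed end of the green-marked slot; the lid is shut (within 0.03 rad); the scraper rests flat (0.12 rad, either face up) on the case floor, its underside within 8 mm of it; the scoop is still in the case (horizontal distance between lever_gate and green_slot below 0.008 m and value of joint lid below 0.03 rad and x of scraper in the frame of case_in between -0.085 and 0.085 m and y of scraper in the frame of case_in between -0.095 and 0.095 m and ((angle between scraper's own z axis and vertical below 0.12 rad and z of scraper in the frame of case_in below 0.008 m) or (angle between scraper's own z axis and vertical above 3.02 rad and z of scraper in the frame of case_in below 0.024 m)) and z of scoop in the frame of case_in below 0.03 m and horizontal distance between scoop and case_in below 0.12 m and linear speed of scraper below 0.02 m/s); the robot touches nothing.
It fails at once if the lever is forced with more than 40 N (contact force between any of the arm, the fingers and lever above 40 N).
It fails at once if the mug, jar, bottle, bowl or yellow block is moved by more than 40 mm (distance of any of mug, jar, soap, bowl, sponge from where it was at the start of the episode above 0.04 m).
It also fails if it takes over 72 s, if anything falls off the work surface, if the arm or the gripper's body presses on something with over 40 N, if the wrist force passes 120 N, or if a joint passes its speed limit or range.

## Working session

There is one attempt and no reset: what is moved stays moved. The work goes in short steps, Python scripts to look and compute and a shell command to move; the robot and the scene stay as the last step left them, time stands still between calls to the robot, and variables do not carry over. Pictures are saved under pics/ and viewed, at most 12 in all, crops included, and the job is handed in when it is done.

```bash
mkdir -p pics; cat > h.py <<'E'
import numpy as np, cv2
from scipy.spatial.transform import Rotation as R
from workcell import bot, vision, workorder
def cam(n):
    o=bot.get_obs(); p=vision.camera(n)
    if n=="wrist":
        T=np.eye(4);T[:3,:3]=R.from_quat(o["tool_rot"]).as_matrix();T[:3,3]=o["eef_pos"]
        M=T@np.array(p["tool_from_camera"])
    else:
        W=np.eye(4);W[:3,:3]=cv2.Rodrigues(np.array(p["rvec"],float))[0];W[:3,3]=np.array(p["tvec"]).ravel();M=np.linalg.inv(W)
    return p,M
def ray(p,M,uv):
    d=np.linalg.inv(p["K"])@[uv[0],uv[1],1.]; return M[:3,3],M[:3,:3]@d
def at_z(p,M,uv,z):
    o,d=ray(p,M,uv); return o+d*(z-o[2])/d[2]
def at_d(p,M,uv):
    o,d=ray(p,M,uv); return o+d*p["z_map"][int(uv[1]),int(uv[0])]
def cloud(p,M):
    v,u=np.mgrid[:420,:560]; z=p["z_map"]; d=np.stack([u,v,np.ones_like(u)],-1)@np.linalg.inv(p["K"]).T
    return (d*z[...,None])@M[:3,:3].T+M[:3,3]
def tool(world_target):  # vector in tool axes mm
    o=bot.get_obs(); return 1000*R.from_quat(o["tool_rot"]).inv().apply(np.array(world_target)-o["eef_pos"])
E
cat > a.py <<'E'
from h import *
np.set_printoptions(precision=4,suppress=True)
o=bot.get_obs();print(o["tool_rot"],o["eef_pos"])
for n in ("top","scene"):
    p,M=cam(n); cv2.imwrite(f"pics/{n}0.png",p["image"])
    for q in "unit gate_centre first_cross second_cross case_in lid_hinge lid_handle lever_gate lever_grip green_marker green_slot red_marker scraper scoop mug jar soap bowl sponge".split():
        r=vision.place_of(p,q)
        if r:
            uv=r[0]["position"];print(n,q,round(r[0]["score"],2),np.round(uv),at_d(p,M,uv))
E
python3 a.py
```

```text
[ 0.1211  0.9926 -0.001  -0.0001] [0.1201 0.4847 0.2304]
top unit 0.82 [304. 222.] [ 0.5593 -0.0896  0.0247]
top first_cross 0.57 [343. 223.] [ 0.5587 -0.1852  0.0901]
top second_cross 0.89 [360. 214.] [ 0.5811 -0.2291  0.0916]
top case_in 0.78 [291. 224.] [ 0.5517 -0.0531  0.0318]
top lid_hinge 0.81 [288. 193.] [ 0.6366 -0.0414  0.0528]
top lid_handle 0.78 [288. 151.] [ 0.7157 -0.0337  0.2283]
top lever_gate 0.67 [340. 228.] [ 0.5444 -0.1772  0.0947]
top lever_grip 0.51 [340. 238.] [ 0.5202 -0.1656  0.1633]
top green_marker 0.45 [356. 196.] [ 0.6278 -0.2172  0.0967]
top green_slot 0.62 [356. 202.] [ 0.6135 -0.2187  0.0927]
top red_marker 0.69 [287. 225.] [ 0.5503 -0.0431  0.0308]
top scraper 0.64 [148. 250.] [0.4725 0.3359 0.0213]
top scoop 0.88 [306. 220.] [ 0.5659 -0.094   0.0293]
top mug 0.7 [416. 280.] [ 0.4077 -0.4039  0.0068]
top jar 0.94 [419. 224.] [ 0.5597 -0.3858  0.0861]
top soap 0.6 [393. 187.] [ 0.6591 -0.3229  0.0646]
top bowl 0.85 [239. 147.] [0.7659 0.0978 0.0043]
top sponge 0.61 [118. 187.] [0.6421 0.4227 0.0277]
scene unit 0.92 [280. 234.] [0.648  0.0633 0.1367]
sc
[... 199 characters left out ...]
 235.] [ 0.5511 -0.0514  0.0311]
scene lid_hinge 0.84 [265. 234.] [ 0.6506 -0.0276  0.0824]
scene lid_handle 0.95 [240. 199.] [ 0.7212 -0.0218  0.2204]
scene lever_gate 0.72 [272. 197.] [ 0.541  -0.2006  0.0831]
scene lever_grip 0.51 [279. 182.] [ 0.5336 -0.1691  0.1493]
scene red_marker 0.42 [264. 237.] [ 0.6433 -0.0464  0.0564]
scene scraper 0.8 [392. 316.] [0.4831 0.3489 0.0156]
scene scoop 0.61 [277. 226.] [0.6558 0.063  0.1662]
scene mug 0.61 [278. 186.] [ 0.5359 -0.1666  0.1398]
scene jar 0.79 [239. 193.] [ 0.6814 -0.13    0.1723]
scene soap 0.61 [218. 207.] [ 0.6848 -0.3225  0.0185]
scene bowl 0.93 [244. 300.] [1.1203 0.981  0.868 ]
scene sponge 0.94 [358. 364.] [0.6523 0.4444 0.0311]
```

```bash
python3 - <<'E'
import cv2
a=cv2.imread("pics/top0.png")[110:310,80:460]
cv2.imwrite("pics/top0c.png",cv2.resize(a,None,fx=2.1,fy=2.1,interpolation=cv2.INTER_CUBIC))
a=cv2.imread("pics/scene0.png");cv2.imwrite("pics/s.png",a)
E
```

```text
(no output)
```

View pics/top0c.png

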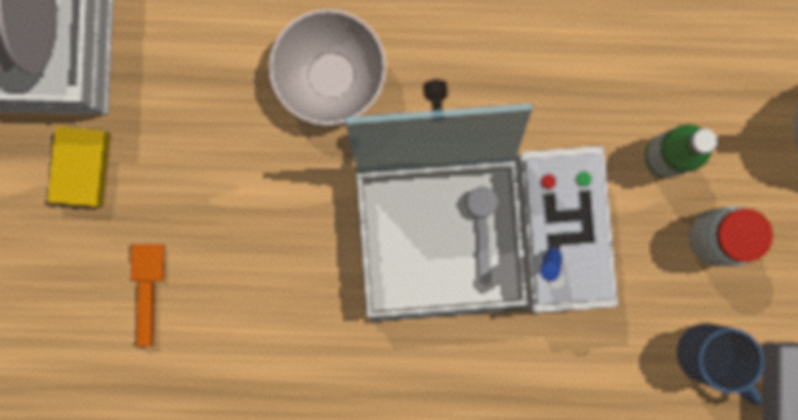

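View pics/scene0.png

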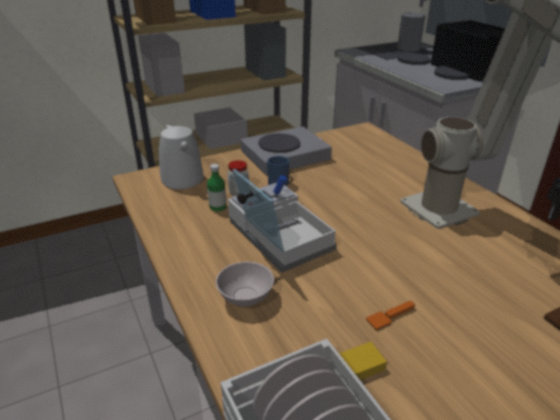

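The pictures show the orange scraper at left (crop 147,295), with its blade away from the robot. The steriliser is at the centre and slightly rotated. The scoop lies on the right side of the case, and the blue lever is at (551,265). The green disc (584,178) heads the right slot, and the red one (548,181) the left. I'll fit the geometry next.

```bash
cat > b.py <<'E'
from h import *
np.set_printoptions(precision=4,suppress=True)
p,M=cam("top"); C=cloud(p,M); hsv=cv2.cvtColor(p["image"],cv2.COLOR_BGR2HSV)
x,y,z=C[...,0],C[...,1],C[...,2]
m=(hsv[...,0]<14)&(hsv[...,1]>200)&(y>.25)&(y<.45)&(x>.3)&(x<.6)
P=C[m][:,:2].astype(np.float32); print("scraper",m.sum(),cv2.minAreaRect(P*1000),C[m][:,2].mean(), P.mean(0))
m=(z>.085)&(z<.105)&(x>.4)&(x<.75)&(y<-.1)&(y>-.3)
m=cv2.morphologyEx(m.astype(np.uint8),cv2.MORPH_OPEN,np.ones((3,3)))>0
P=C[m][:,:2].astype(np.float32); print("plate",m.sum(),cv2.minAreaRect(P*1000),C[m][:,2].mean())
for nm,lo,hi in(("green",50,75),("red",170,180)):
    m=(hsv[...,0]>=lo)&(hsv[...,0]<=hi)&(hsv[...,1]>120)&(x>.55)&(x<.68)&(y<-.13)&(y>-.25); print(nm,m.sum(),C[m].mean(0))
m=(z>.09)&(x>.6)&(x<.8)&(y<.08)&(y>-.135); P=C[m]; 
A=P-P.mean(0); n=np.linalg.svd(A,full_matrices=False)[2][2]; print("lid n",m.sum(),n,P.mean(0),P.min(0),P.max(0))
m=(x>.4)&(x<.72)&(y<.1)&(y>-.25)&(z>.065)&(z<.08);P=C[m][:,:2].astype(np.float32);print("rim",cv2.minAreaRect(P*1000))
E
python3 b.py
```

```text
scraper 375 ((471.0542297363281, 334.9137878417969), (129.46475219726562, 40.16752624511719), 2.7297940254211426) 0.014208790635802894 [0.4811 0.3357]
plate 2881 ((569.90234375, -204.63829040527344), (199.51724243164062, 104.54898071289062), 5.7457404136657715) 0.09355333295301456
green 21 [ 0.6314 -0.2207  0.0986]
red 0 [nan nan nan]
lid n 2255 [-0.9646 -0.0987  0.2445] [ 0.6689 -0.0357  0.1893] [ 0.6371 -0.1347  0.0901] [0.725  0.0639 0.2555]
rim ((553.673828125, -51.05091857910156), (192.1553955078125, 205.90872192382812), 5.80049467086792)b.py:11: RuntimeWarning: Mean of empty slice.
  m=(hsv[...,0]>=lo)&(hsv[...,0]<=hi)&(hsv[...,1]>120)&(x>.55)&(x<.68)&(y<-.13)&(y>-.25); print(nm,m.sum(),C[m].mean(0))
  ret = um.true_divide(
```

```bash
cat >> h.py <<'E'
np.set_printoptions(precision=4,suppress=True)
YAW=0.1003; GC=np.array([.5699,-.2046,.095])
def U(x,y,z): # unit frame mm -> world m
    c,s=np.cos(YAW),np.sin(YAW); o=GC[:2]-np.array([102.5*s,-102.5*c])/1000
    return np.array([o[0]+(c*x-s*y)/1000,o[1]+(s*x+c*y)/1000,z/1000])
def down(ty): # tool z down, tool y at world yaw ty
    y=np.array([np.cos(ty),np.sin(ty),0]);z=np.array([0,0,-1.]);return R.from_matrix(np.stack([np.cross(y,z),y,z],1))
def plan(pos,rot=None):
    o=bot.get_obs();q=R.from_quat(o["tool_rot"])
    print("shift(tool now)",tool(pos),"rotvec",(q.inv()*rot).as_rotvec() if rot is not None else "", "shift in final axes", 1000*rot.inv().apply(np.array(pos)-o["eef_pos"]) if rot is not None else "")
E
python3 -c "
from h import *
plan([.471,.335,.008],down(np.pi/2+.0477)); print(U(0,0,0),U(0,55,30))"
```

```text
shift(tool now) [-376.6413  -61.5747  223.3123] rotvec [ 0.      0.     -0.2905] shift in final axes [-343.2209 -166.8814  223.3127]
[ 0.5596 -0.1026  0.    ] [ 0.5541 -0.0479  0.03  ]
```

```bash
python3 -m creep '[[[0,0,0],[0,0,-0.145]],[[0,0,0],[0,0,-0.1455]],[[-49,-24,17],[0,0,0]],[[-49,-24,17],[0,0,0]],[[-49,-24,17],[0,0,0]],[[-49,-24,17],[0,0,0]],[[-49,-24,17],[0,0,0]],[[-49,-23,17],[0,0,0]],[[-49,-24,18],[0,0,0]],[[0,0,0],[0,0,0]],[[0,0,0],[0,0,0]]]' 60
python3 - <<'E'
from h import *
plan([.471,.335,.008],down(np.pi/2+.0477))
p,M=cam("wrist"); C=cloud(p,M); hsv=cv2.cvtColor(p["image"],cv2.COLOR_BGR2HSV)
m=(hsv[...,0]<14)&(hsv[...,1]>200)&(C[...,2]<.04)&(C[...,2]>0)
P=C[m][:,:2].astype(np.float32);print(m.sum(),cv2.minAreaRect(P*1000),C[m][:,2].max())
cv2.imwrite("pics/w1.png",p["image"])
E
```

```text
clock: 3.42
eef_pos: [0.4704, 0.3347, 0.1111]
tool_rot: [-0.024, 1.0, -0.0, -0.001]
ft_force: [0.7, -0.7, 0.1]
grip_width: 0.06
grasp_force: 0.0
shift(tool now) [ -0.6881   0.2814 103.0556] rotvec [-0.0001 -0.0011 -0.0006] shift in final axes [ -0.5712   0.2661 103.0563]
7384 ((473.3343200683594, 336.6936340332031), (139.89353942871094, 44.289100646972656), 1.3713805675506592) 0.020938654276464297
```

View pics/w1.png

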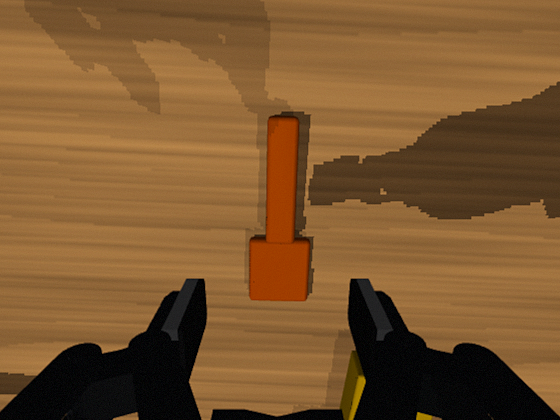

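The scraper, from the wrist, lies blade-down in the image (handle 282,180, blade 280,268), centred between the fingers. I go down and grip.

```bash
python3 -m creep '[[[-2,2,50],[0,0,0.015]],[[0,0,40],[0,0,0]],[[0,0,17],[0,0,0]],[[0,0,0],[0,0,0]]]' 60
python3 -m creep '[[[0,0,0],[0,0,0]],[[0,0,0],[0,0,0]],[[0,0,0],[0,0,0]],[[0,0,0],[0,0,0]],[[0,0,0],[0,0,0]],[[0,0,0],[0,0,0]]]' 0
python3 -m creep '[[[0,0,-50],[0,0,0]],[[0,0,-60],[0,0,0]],[[0,0,-60],[0,0,0]],[[0,0,0],[0,0,0]]]'
python3 - <<'E'
from h import *
p,M=cam("wrist");cv2.imwrite("pics/w2.png",p["image"]); C=cloud(p,M); hsv=cv2.cvtColor(p["image"],cv2.COLOR_BGR2HSV)
m=(hsv[...,0]<14)&(hsv[...,1]>200)&(C[...,2]>.12)
o=bot.get_obs();P=(C[m]-o["eef_pos"])@R.from_quat(o["tool_rot"]).as_matrix()
print(cv2.minAreaRect((P[:,:2]*1000).astype(np.float32)),P.min(0),P.max(0))
plan(U(0,55+40,160),down(np.pi/2+YAW))
E
```

```text
clock: 3.98
eef_pos: [0.4715, 0.3373, 0.004]
tool_rot: [-0.017, 1.0, -0.0, -0.001]
ft_force: [0.4, 0.0, 0.5]
grip_width: 0.0601
grasp_force: 0.0
clock: 4.72
eef_pos: [0.4739, 0.3379, 0.0063]
tool_rot: [-0.016, 1.0, 0.001, 0.001]
ft_force: [0.2, 0.5, 6.0]
grip_width: 0.0183
grasp_force: 61.6
clock: 5.22
eef_pos: [0.476, 0.3392, 0.1811]
tool_rot: [-0.016, 1.0, 0.004, 0.005]
ft_force: [-0.1, 0.4, -0.6]
grip_width: 0.018
grasp_force: 60.7
((0.7893142700195312, -1.6317214965820312), (99.58609008789062, 125.82244873046875), 53.04414367675781) [-0.0662 -0.0553 -0.1462] [ 0.081   0.054  -0.0038]
shift(tool now) [ -64.4806 -348.3823   16.598 ] rotvec [ 0.0036  0.0058 -0.0678] shift in final axes [ -40.8155 -351.8947   17.5406]
```

View pics/w2.png

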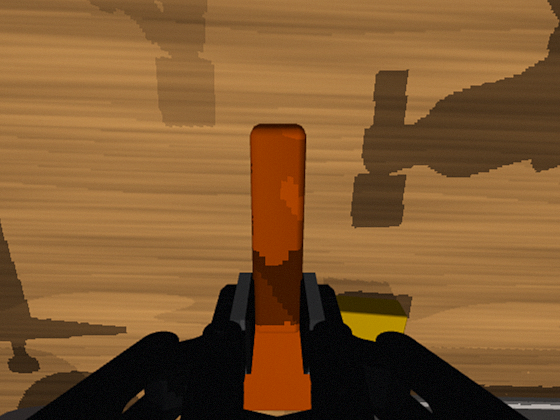

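The handle is held squarely between the fingers (282,280) with the blade at the bottom (278,385), and it hangs level. Next I carry it over the case.

```bash
python3 -m creep '[[[0,0,0],[0.004,0.006,-0.068]],[[-6,-50,2],[0,0,0]],[[-6,-50,3],[0,0,0]],[[-6,-50,2],[0,0,0]],[[-6,-50,3],[0,0,0]],[[-6,-50,2],[0,0,0]],[[-6,-50,3],[0,0,0]],[[-5,-52,3],[0,0,0]],[[0,0,0],[0,0,0]],[[0,0,0],[0,0,0]]]'
python3 - <<'E'
from h import *
plan(U(0,95,37),down(np.pi/2+YAW))
p,M=cam("top");C=cloud(p,M);hsv=cv2.cvtColor(p["image"],cv2.COLOR_BGR2HSV)
p,M=cam("wrist");cv2.imwrite("pics/w3.png",p["image"]); C=cloud(p,M)
E
```

```text
clock: 6.52
eef_pos: [0.5475, -0.0092, 0.1557]
tool_rot: [-0.05, 0.999, -0.002, -0.005]
ft_force: [0.7, 0.2, -1.2]
grip_width: 0.0181
grasp_force: 60.6
shift(tool now) [ -3.898    1.1599 118.6567] rotvec [-0.0028 -0.0096 -0.0004] shift in final axes [ -2.754    0.8214 118.6916]
```

View pics/w3.png

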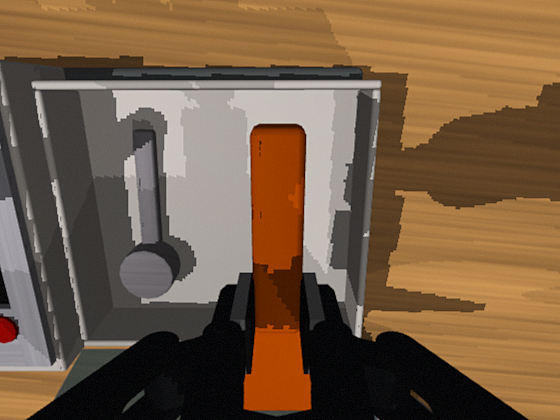

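The view shows the scraper over the case, left of the scoop (150,230), clear of the front rim (row 85) and the left wall (col 370). I lower it.

```bash
python3 -m creep '[[[-3,1,40],[-0.003,-0.008,0]],[[0,0,40],[0,0,0]],[[0,0,25],[0,0,0]],[[0,0,6],[0,0,0]],[[0,0,0],[0,0,0]],[[0,0,0],[0,0,0]]]'
python3 -m creep '[[[0,0,3],[0,0,0]],[[0,0,2],[0,0,0]],[[0,0,0],[0,0,0]],[[0,0,0],[0,0,0]]]'
```

```text
clock: 7.38
eef_pos: [0.5528, -0.0077, 0.0478]
tool_rot: [-0.051, 0.999, -0.0, 0.002]
ft_force: [0.2, 0.2, -1.2]
grip_width: 0.0183
grasp_force: 60.7
clock: 7.88
eef_pos: [0.5516, -0.0082, 0.0414]
tool_rot: [-0.05, 0.999, -0.0, 0.001]
ft_force: [0.4, 1.3, -1.1]
grip_width: 0.0185
grasp_force: 60.6
```

```bash
python3 -m creep '[[[0,0,3],[0,0,0]],[[0,0,1.5],[0,0,0]],[[0,0,0],[0,0,0]],[[0,0,0],[0,0,0]]]'

```

```text
clock: 8.38
eef_pos: [0.5515, -0.0081, 0.0368]
tool_rot: [-0.05, 0.999, -0.0, 0.001]
ft_force: [0.3, -0.7, -1.9]
grip_width: 0.0182
grasp_force: 60.7
```

```bash
python3 -m creep '[[[0,0,1],[0,0,0]],[[0,0,0],[0,0,0]]]'
python3 -m creep '[[[0,0,0],[0,0,0]],[[0,0,0],[0,0,0]],[[0,0,0],[0,0,0]],[[0,0,-5],[0,0,0]],[[0,0,-50],[0,0,0]],[[0,0,-60],[0,0,0]],[[0,0,-20],[0,0,0]],[[0,0,0],[0,0,0]]]' 40
python3 - <<'E'
from h import *
p,M=cam("wrist");cv2.imwrite("pics/w4.png",p["image"]); C=cloud(p,M); hsv=cv2.cvtColor(p["image"],cv2.COLOR_BGR2HSV)
m=(hsv[...,0]<14)&(hsv[...,1]>200)&(C[...,2]<.08)
P=C[m];n=np.linalg.svd(P[P[:,2]>.045]-P[P[:,2]>.045].mean(0),full_matrices=False)[2][2]
print(cv2.minAreaRect((P[:,:2]*1000).astype(np.float32)),np.percentile(P[:,2],[2,20,50,80,98]),n)
p,M=cam("top");print(U(90,55,75.5),[ (r["score"],at_d(p,M,r["position"])) for r in vision.place_of(p,"lid_handle")[:1]])
E
```

```text
clock: 8.62
eef_pos: [0.5517, -0.0081, 0.0363]
tool_rot: [-0.05, 0.999, -0.0, 0.001]
ft_force: [-1.3, 0.6, 3.2]
grip_width: 0.0183
grasp_force: 61.1
clock: 9.62
eef_pos: [0.5529, -0.0081, 0.1733]
tool_rot: [-0.05, 0.999, -0.001, 0.004]
ft_force: [-0.3, -0.1, -0.8]
grip_width: 0.0398
grasp_force: 0.0
((548.3069458007812, -8.975440979003906), (133.4452362060547, 43.708866119384766), 5.625756740570068) [0.0386 0.04   0.0458 0.0484 0.0495] [-0.0025  0.0192  0.9998]
[ 0.6437 -0.0389  0.0755] [(0.89, array([ 0.7154, -0.033 ,  0.2298]))]
```

View pics/w4.png

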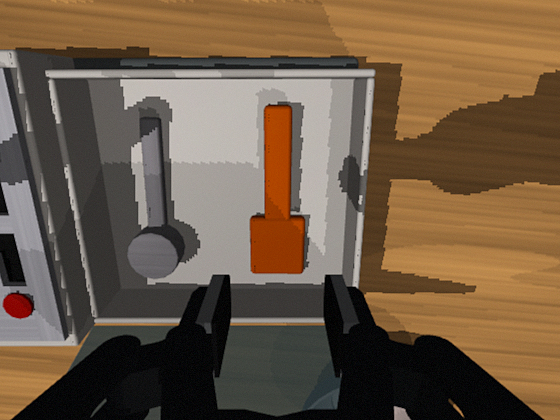

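The scraper lies flat at the left of the scoop: handle (278,160), blade (278,243), heights 40/48 mm as they should be. Next is the lid, hooked from behind on the left of the knob.

```bash
cat >> h.py <<'E'
def tilt(phi,ty=np.pi/2+YAW): return down(ty)*R.from_rotvec([0,phi,0])
E
python3 -c "
from h import *
plan(U(100,100,300),tilt(0)); plan(U(168,100,300),tilt(-.25));plan(U(168,100,222),tilt(-.25))"
```

```text
shift(tool now) [ -99.7742    4.8361 -130.8051] rotvec [-0.0005 -0.001   0.0004] shift in final axes [ -99.9026    4.9414 -130.7031]
shift(tool now) [-167.7742    4.8063 -130.873 ] rotvec [-0.0004 -0.251   0.0005] shift in final axes [-195.0194    4.9414  -85.1001]
shift(tool now) [-167.8521    4.843   -52.8731] rotvec [-0.0004 -0.251   0.0005] shift in final axes [-175.7219    4.9414   -9.5249]
```

```bash
python3 -m creep '[[[0,0,-44],[0,0,0]],[[0,5,-44],[0,0,0]],[[0,0,-43],[0,-0.125,0]],[[0,0,0],[0,-0.126,0]],[[-41,0,10.5],[0,0,0]],[[-41,0,10.5],[0,0,0]],[[-41,0,10.5],[0,0,0]],[[-40,0,10],[0,0,0]],[[0,0,0],[0,0,0]],[[0,0,0],[0,0,0]]]' 0
python3 -c "
from h import *
plan(U(168,100,222),tilt(-.25));print(bot.get_obs()['joint_pos'])"
```

```text
clock: 11.02
eef_pos: [0.717, 0.0139, 0.2998]
tool_rot: [-0.05, 0.991, 0.006, 0.124]
ft_force: [0.4, 0.6, -0.1]
grip_width: 0.0001
grasp_force: 0.0
shift(tool now) [19.3378 -0.1431 75.3745] rotvec [-0.0003 -0.0017  0.0005] shift in final axes [19.4644 -0.1757 75.3419]
[ 0.0101  0.4775  0.4915  1.3374  0.0218 -0.0879]
```

```bash
python3 -m creep '[[[9,0,37],[0,0,0]],[[10,0,38],[0,0,0]],[[0,0,0],[0,0,0]],[[0,0,0],[0,0,0]]]'
python3 - <<'E'
from h import *
q=tilt(-.25); prev=bot.get_obs()["eef_pos"]
for th,off in [(1.75,18),(1.5,18),(1.25,17),(1.0,15),(.8,13),(.6,12),(.45,11),(.3,10),(.2,9),(.1,8),(.03,8),(0,7),(-.02,6)]:
    r=150; t=U(90-r*np.cos(th)+off*np.sin(th),100,75.5+r*np.sin(th)+off*np.cos(th))
    print(th,np.round(1000*q.inv().apply(t-prev),1),t); prev=t
E
```

```text
clock: 11.52
eef_pos: [0.7186, 0.0138, 0.2276]
tool_rot: [-0.05, 0.991, 0.006, 0.127]
ft_force: [-0.1, -0.5, 0.6]
grip_width: 0.0
grasp_force: 0.0
1.75 [36.2  0.1 -1.3] [0.6834 0.0103 0.2199]
1.5 [ 34.3   0.  -15.5] [0.6465 0.0066 0.2264]
1.25 [38.1 -0.  -6.4] [0.6082 0.0028 0.2232]
1.0 [39.4 -0.   3.7] [ 0.5711 -0.001   0.2098]
0.8 [30.3  0.  10.5] [ 0.5445 -0.0036  0.1922]
0.6 [26.6 -0.  16. ] [ 0.5227 -0.0058  0.1701]
0.45 [17.7  0.  15.6] [ 0.5095 -0.0072  0.1506]
0.3 [15.   0.  18.1] [ 0.4995 -0.0082  0.1294]
0.2 [ 8.5 -0.  13.6] [ 0.4947 -0.0086  0.1141]
0.1 [ 7.   0.  14.4] [ 0.4915 -0.009   0.0984]
0.03 [ 3.8 -0.   9.8] [ 0.4902 -0.0091  0.088 ]
0 [1.7 0.  5.2] [ 0.4899 -0.0091  0.0825]
-0.02 [ 1.1 -0.   3.9] [ 0.4898 -0.0091  0.0785]
```

```bash
python3 -m creep '[[[18,0,-1],[0,0,0]],[[18,0,0],[0,0,0]],[[17,0,-8],[0,0,0]],[[17,0,-8],[0,0,0]],[[19,0,-3],[0,0,0]],[[19,0,-3],[0,0,0]],[[20,0,2],[0,0,0]],[[19,0,2],[0,0,0]],[[0,0,0],[0,0,0]]]'
python3 - <<'E'
from h import *
p,M=cam("top"); C=cloud(p,M)
cv2.imwrite("pics/t5.png",cv2.resize(p["image"][130:330,160:460],None,fx=2.5,fy=2.5))
E
```

```text
clock: 12.65
eef_pos: [0.5725, -0.0011, 0.2097]
tool_rot: [-0.05, 0.99, 0.006, 0.128]
ft_force: [1.2, -0.8, -0.2]
grip_width: -0.0004
grasp_force: 0.0
```

View pics/t5.png

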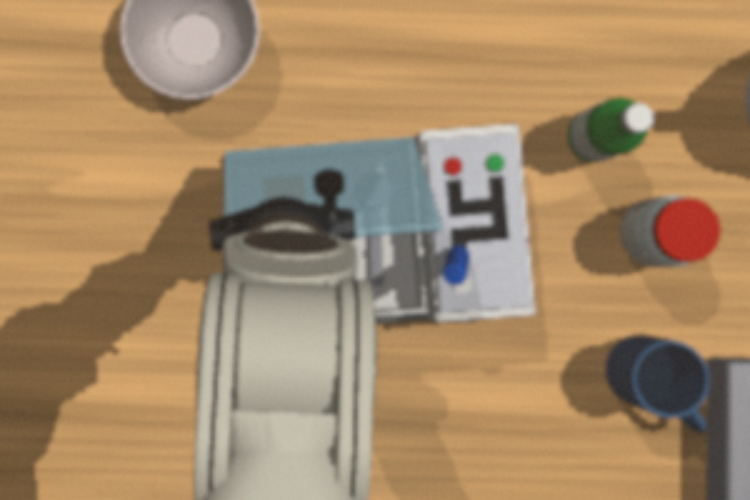

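The lid (320,190) is following the hand, now about half shut; the knob (328,185) is clear of the fingers. I carry on closing it.

```bash
python3 -m creep '[[[15,0,5],[0,0,0]],[[15,0,5],[0,0,0]],[[13,0,8],[0,0,0]],[[13,0,8],[0,0,0]],[[18,0,16],[0,0,0]],[[15,0,18],[0,0,0]],[[8,0,14],[0,0,0]],[[7,0,14],[0,0,0]],[[4,0,10],[0,0,0]],[[0,0,0],[0,0,0]]]'

```

```text
clock: 13.95
eef_pos: [0.4939, -0.0091, 0.0856]
tool_rot: [-0.05, 0.991, 0.006, 0.127]
ft_force: [-1.5, -1.1, 0.0]
grip_width: 0.0001
grasp_force: 0.0
```

```bash
python3 -m creep '[[[1,0,3],[0,0,0]],[[1,0,3],[0,0,0]],[[0.5,0,2],[0,0,0]],[[0,0,0],[0,0,0]]]'

```

```text
clock: 14.45
eef_pos: [0.4944, -0.009, 0.0841]
tool_rot: [-0.05, 0.99, 0.006, 0.13]
ft_force: [-27.0, -0.9, 57.0]
grip_width: 0.0003
grasp_force: 28.7
```

```bash
python3 -m creep '[[[0,0,-30],[0,0,0]],[[0,0,-50],[0,0.125,0]],[[0,0,-40],[0,0.128,0]],[[0,0,0],[0,0,0]],[[0,0,0],[0,0,0]]]' 0
python3 - <<'E'
from h import *
p,M=cam("top"); C=cloud(p,M); hsv=cv2.cvtColor(p["image"],cv2.COLOR_BGR2HSV);x,y,z=np.moveaxis(C,-1,0)
m=(hsv[...,0]>100)&(hsv[...,0]<130)&(hsv[...,1]>130)&(x>.4)&(x<.7)&(y<-.1)&(y>-.3)&(z>.1)
P=C[m];c,s=np.cos(YAW),np.sin(YAW);G=(P-GC)*1000;G=np.stack([c*G[:,0]+s*G[:,1],-s*G[:,0]+c*G[:,1],G[:,2]],1)
print(m.sum(),G.mean(0),G.min(0),G.max(0),G[G[:,2]>G[:,2].max()-8].mean(0))
m=(x>.45)&(x<.63)&(y<.02)&(y>-.1)&(z>.05);P=C[m];P=P[np.abs(P[:,2]-np.median(P[:,2]))<.012];n=np.linalg.svd(P-P.mean(0),full_matrices=False)[2][2];print("lid",n,P.mean(0))
plan(U(-110,-66.5,200),tilt(0));plan(U(-110,-66.5,125),tilt(0))
E
```

```text
clock: 15.08
eef_pos: [0.468, -0.0114, 0.1888]
tool_rot: [-0.05, 0.999, -0.0, 0.005]
ft_force: [-0.4, -0.4, -0.6]
grip_width: 0.0
grasp_force: 0.0
92 [-42.0143  35.7825  61.7759] [-56.999   21.2314  30.7247] [-25.5819  47.8882  75.5091] [-46.5482  38.6279  70.5549]
lid [0.3231 0.0012 0.9464] [ 0.4813 -0.0164  0.6294]
shift(tool now) [  26.986  -166.4673  -11.9857] rotvec [-0.0005  0.0081  0.0003] shift in final axes [  27.028  -166.4706  -11.8444]
shift(tool now) [  27.5904 -166.4329   63.0118] rotvec [-0.0005  0.0081  0.0003] shift in final axes [  27.028  -166.4706   63.1556]
```

```bash
python3 -m creep '[[[9,-56,0],[0,0.008,0]],[[9,-55,0],[0,0,0]],[[9,-55,0],[0,0,0]],[[0,0,32],[0,0,0]],[[0,0,31],[0,0,0]],[[0,0,0],[0,0,0]],[[0,0,0],[0,0,0]]]' 0
cat >> h.py <<'E'
def lever():
    p,M=cam("top"); C=cloud(p,M); hsv=cv2.cvtColor(p["image"],cv2.COLOR_BGR2HSV);x,y,z=np.moveaxis(C,-1,0)
    m=(hsv[...,0]>100)&(hsv[...,0]<130)&(hsv[...,1]>130)&(x>.4)&(x<.7)&(y<-.1)&(y>-.33)&(z>.1)
    P=C[m];c,s=np.cos(YAW),np.sin(YAW);f=lambda P:(lambda G:np.stack([c*G[:,0]+s*G[:,1],-s*G[:,0]+c*G[:,1],G[:,2]],1))((np.atleast_2d(P)-GC)*1000)
    G=f(P);t=G[G[:,2]>G[:,2].max()-8].mean(0) if len(G) else None
    print("lever n",len(G),"top",t,"gate est",None if t is None else t[:2]*85/(t[2]+85))
    print("tcp in gate frame",f(bot.get_obs()["eef_pos"])[0]); return p,M,C
E
python3 - <<'E'
from h import *
p,M,C=lever();x,y,z=np.moveaxis(C,-1,0)
m=(x>.5)&(x<.63)&(y<.03)&(y>-.03)&(z>.05)&(z<.16);P=C[m];n=np.linalg.svd(P-P.mean(0),full_matrices=False)[2][2];print("lid",m.sum(),n,P.mean(0),P[:,2].max())
E
```

```text
clock: 16.0
eef_pos: [0.4576, -0.1792, 0.1266]
tool_rot: [-0.05, 0.999, -0.0, 0.001]
ft_force: [-0.1, -0.5, 0.5]
grip_width: -0.0
grasp_force: 0.0
lever n 95 top [-47.4423  38.846   70.5025] gate est [-25.9327  21.2338]
tcp in gate frame [-108.5422   36.2862   32.2834]
lid 1147 [-0.0007 -0.0074  1.    ] [0.565  0.0002 0.0839] 0.09017903604652666
```

```bash
python3 -m creep '[[[-10,0,1],[0,0,0]],[[-10,0,0],[0,0,0]],[[-10,0,0],[0,0,0]],[[-8,0,0],[0,0,0]],[[-6,0,0],[0,0,0]],[[0,0,0],[0,0,0]]]'
python3 -c "
from h import *
lever()"
```

```text
clock: 16.8
eef_pos: [0.5019, -0.1749, 0.1252]
tool_rot: [-0.05, 0.999, -0.0, 0.001]
ft_force: [0.6, -0.3, 0.9]
grip_width: 0.0003
grasp_force: 0.0
lever n 35 top [-30.8129  54.1456 176.5518] gate est [-10.0137  17.5964]
tcp in gate frame [-64.9308  36.3842  30.2507]
```

```bash
python3 -m creep '[[[-5,0,0],[0,0,0]],[[-5,0,0],[0,0,0]],[[-3,0,0],[0,0,0]],[[0,0,0],[0,0,0]]]'
python3 - <<'E'
from h import *
p,M=cam("wrist");cv2.imwrite("pics/w6.png",p["image"])
o=bot.get_obs()
for q in("lever_grip","lever_gate","first_cross"):
    print(q,[(round(r["score"],2),np.round(r["position"])) for r in vision.place_of(p,q)[:1]])
E
```

```text
clock: 17.35
eef_pos: [0.5156, -0.1735, 0.1273]
tool_rot: [-0.05, 0.999, -0.0, 0.002]
ft_force: [-2.4, 1.3, 9.2]
grip_width: -0.0003
grasp_force: 1.0
lever_grip [(0.69, array([269., 363.]))]
lever_gate []
first_cross []
```

View pics/w6.png

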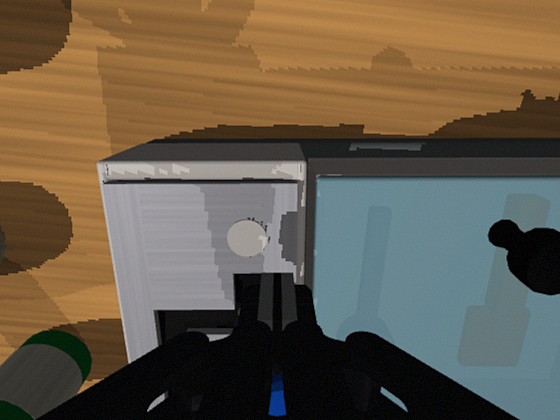

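```bash
python3 -m creep '[[[8,0,-4],[0,0,0]],[[0,0,-14],[0,0,0]],[[0,0,0],[0,0,0]]]'
python3 -m creep '[[[-5,0,0],[0,0,0]],[[-4,0,0],[0,0,0]],[[0,0,0],[0,0,0]]]'
python3 -c "
from h import *
lever()"
```

```text
clock: 17.92
eef_pos: [0.5077, -0.1749, 0.1451]
tool_rot: [-0.05, 0.999, -0.001, 0.002]
ft_force: [-0.1, 0.6, 0.5]
grip_width: -0.0001
grasp_force: 0.0
clock: 18.3
eef_pos: [0.5156, -0.1734, 0.143]
tool_rot: [-0.05, 0.999, -0.0, 0.0]
ft_force: [0.4, 0.0, 0.3]
grip_width: 0.0001
grasp_force: 0.1
lever n 18 top [-18.3845  55.8517 186.84  ] gate est [-5.7485 17.4639]
tcp in gate frame [-51.0017  36.422   48.0433]
```

```bash
python3 -m creep '[[[-3,0,0],[0,0,0]],[[-2,0,0],[0,0,0]],[[0,0,0],[0,0,0]]]'
python3 -m creep '[[[-2,0,0],[0,0,0]],[[-1,0,0],[0,0,0]],[[0,0,0],[0,0,0]]]'
```

```text
clock: 18.73
eef_pos: [0.5206, -0.173, 0.1434]
tool_rot: [-0.05, 0.999, -0.0, 0.001]
ft_force: [0.4, 0.6, -0.4]
grip_width: 0.0002
grasp_force: 0.3
clock: 19.1
eef_pos: [0.5235, -0.1728, 0.1435]
tool_rot: [-0.05, 0.999, -0.0, 0.001]
ft_force: [-0.2, -0.1, -0.3]
grip_width: -0.0
grasp_force: 0.3
```

```bash
python3 -m creep '[[[30,0,0],[0,0,0]],[[35,0,0],[0,0,0]],[[0,0,0],[0,0,0]],[[0,0,0],[0,0,0]]]'
python3 - <<'E'
from h import *
p,M,C=lever();cv2.imwrite("pics/t7.png",cv2.resize(p["image"][180:270,310:400],None,fx=5,fy=5,interpolation=cv2.INTER_CUBIC))
E
```

```text
clock: 19.6
eef_pos: [0.4596, -0.1796, 0.1438]
tool_rot: [-0.05, 0.999, -0.001, 0.002]
ft_force: [0.1, 0.9, -0.1]
grip_width: -0.0
grasp_force: 0.0
lever n 74 top [-18.6494  38.5434  76.3522] gate est [-9.8245 20.3046]
tcp in gate frame [-106.9397   35.9697   48.7691]
```

View pics/t7.png

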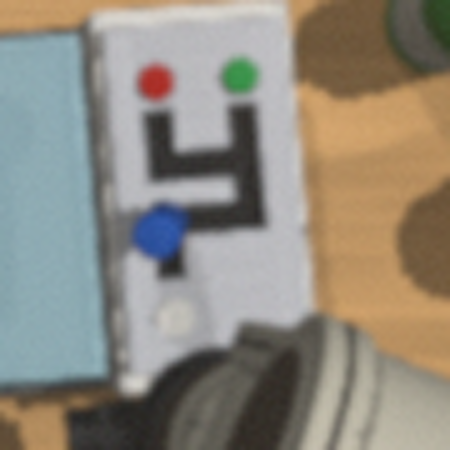

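Blue grip at (160,232) leans left over the corner of the first cross slot, free of the start slot's (172,265) end. Now I push from the left.

```bash
python3 -m creep '[[[0,46,-11],[0,0,0]],[[-29,0,0],[0,0,0]],[[-29,0,0],[0,0,0]],[[-29,0,0],[0,0,0]],[[0,0,0],[0,0,0]],[[0,0,0],[0,0,0]]]' 0
python3 -m creep '[[[0,-5,0],[0,0,0]],[[0,-6,0],[0,0,0]],[[0,-6,0],[0,0,0]],[[0,-6,0],[0,0,0]],[[0,0,0],[0,0,0]]]'
python3 -c "
from h import *
lever()"
```

```text
clock: 20.4
eef_pos: [0.5405, -0.1245, 0.154]
tool_rot: [-0.051, 0.999, -0.0, 0.0]
ft_force: [-0.0, 0.7, 0.1]
grip_width: 0.0003
grasp_force: 0.0
clock: 21.02
eef_pos: [0.543, -0.1483, 0.1546]
tool_rot: [-0.05, 0.999, -0.0, 0.001]
ft_force: [-0.2, 0.1, 1.5]
grip_width: 0.0
grasp_force: 0.1
lever n 0 top None gate est None
tcp in gate frame [-21.1475  58.9472  59.5225]
```

Contact force is small; I continue in steps towards gate y ≈ -10.

```bash
python3 -m creep '[[[0,-5,0],[0,0,0]],[[0,-5,0],[0,0,0]],[[0,-5,0],[0,0,0]],[[0,0,0],[0,0,0]]]'
python3 -m creep '[[[0,-5,0],[0,0,0]],[[0,-5,0],[0,0,0]],[[0,-5,0],[0,0,0]],[[0,0,0],[0,0,0]]]'

```

```text
clock: 21.58
eef_pos: [0.5446, -0.1631, 0.1545]
tool_rot: [-0.05, 0.999, -0.0, 0.001]
ft_force: [-0.1, 0.6, 1.2]
grip_width: 0.0
grasp_force: 0.1
clock: 22.08
eef_pos: [0.546, -0.1781, 0.1545]
tool_rot: [-0.05, 0.999, -0.0, 0.001]
ft_force: [0.9, -0.3, 0.5]
grip_width: -0.0001
grasp_force: 0.0
```

```bash
python3 -m creep '[[[-1,-5,0],[0,0,0]],[[-1,-5,0],[0,0,0]],[[-1,-5,0],[0,0,0]],[[0,0,0],[0,0,0]]]'
python3 -m creep '[[[0,-5,0],[0,0,0]],[[0,-4,0],[0,0,0]],[[0,-3,0],[0,0,0]],[[0,0,0],[0,0,0]]]'

```

```text
clock: 22.58
eef_pos: [0.5506, -0.1927, 0.1544]
tool_rot: [-0.05, 0.999, -0.0, 0.001]
ft_force: [-1.1, -0.1, 0.7]
grip_width: 0.0001
grasp_force: 0.0
clock: 23.08
eef_pos: [0.5517, -0.2044, 0.1545]
tool_rot: [-0.05, 0.999, -0.0, 0.001]
ft_force: [0.6, 0.4, 0.3]
grip_width: -0.0001
grasp_force: 0.1
```

```bash
python3 -m creep '[[[0,-3,0],[0,0,0]],[[0,-3,0],[0,0,0]],[[0,-2,0],[0,0,0]],[[0,0,0],[0,0,0]]]'
python3 -m creep '[[[0,-2,0],[0,0,0]],[[0,-2,0],[0,0,0]],[[0,0,0],[0,0,0]]]'

```

```text
clock: 23.58
eef_pos: [0.5525, -0.2122, 0.1545]
tool_rot: [-0.05, 0.999, -0.0, 0.001]
ft_force: [-0.0, 0.6, -0.5]
grip_width: 0.0005
grasp_force: 0.1
clock: 23.95
eef_pos: [0.5529, -0.2162, 0.1545]
tool_rot: [-0.05, 0.999, -0.0, 0.001]
ft_force: [-0.3, 1.0, -0.1]
grip_width: 0.0001
grasp_force: 0.2
```

```bash
python3 -m creep '[[[0,40,0],[0,0,0]],[[45,0,0],[0,0,0]],[[45,0,0],[0,0,0]],[[0,0,0],[0,0,0]],[[0,0,0],[0,0,0]]]'
python3 - <<'E'
from h import *
p,M,C=lever();cv2.imwrite("pics/t8.png",cv2.resize(p["image"][180:270,310:400],None,fx=5,fy=5,interpolation=cv2.INTER_CUBIC))
E
```

```text
clock: 24.58
eef_pos: [0.4603, -0.1857, 0.1551]
tool_rot: [-0.05, 0.999, -0.001, 0.002]
ft_force: [0.3, 0.9, -0.2]
grip_width: 0.0
grasp_force: 0.0
lever n 68 top [-19.5131 -32.7223  77.9449] gate est [-10.179  -17.0696]
tcp in gate frame [-106.7867   29.7443   60.022 ]
```

View pics/t8.png

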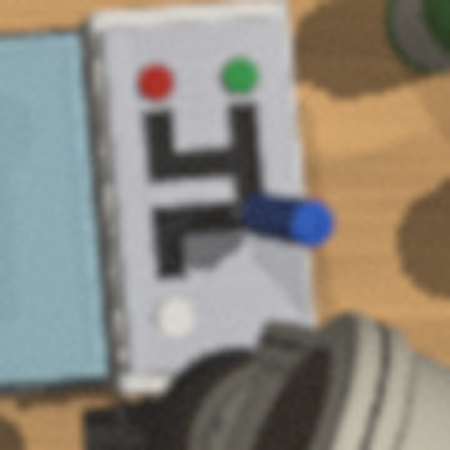

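The grip now leans right, (310,222), with the rod at (245,215), at or nearly at the right slot. I press further right until the wall is felt.

```bash
python3 -m creep '[[[-45,0,0],[0,0,0]],[[-45,0,0],[0,0,0]],[[0,-20,0],[0,0,0]],[[0,-17,0],[0,0,0]],[[0,-3,0],[0,0,0]],[[0,-2,0],[0,0,0]],[[0,0,0],[0,0,0]]]'
python3 -m creep '[[[0,-1.5,0],[0,0,0]],[[0,0,0],[0,0,0]]]'
python3 -m creep '[[[0,-1.5,0],[0,0,0]],[[0,0,0],[0,0,0]]]'

```

```text
clock: 25.5
eef_pos: [0.5526, -0.2181, 0.1548]
tool_rot: [-0.05, 0.999, -0.0, 0.001]
ft_force: [-0.3, 0.2, 0.6]
grip_width: -0.0002
grasp_force: 0.0
clock: 25.75
eef_pos: [0.5531, -0.2193, 0.1547]
tool_rot: [-0.05, 0.999, -0.0, 0.001]
ft_force: [-0.8, 0.6, 0.6]
grip_width: -0.0005
grasp_force: 0.3
clock: 26.0
eef_pos: [0.5534, -0.221, 0.1545]
tool_rot: [-0.05, 0.999, -0.0, 0.001]
ft_force: [0.3, 0.3, 0.7]
grip_width: -0.0001
grasp_force: 0.3
```

```bash
for i in 1; do python3 -m creep '[[[0,-1.5,0],[0,0,0]],[[0,0,0],[0,0,0]]]'; done
python3 -m creep '[[[0,-1.5,0],[0,0,0]],[[0,0,0],[0,0,0]]]'

```

```text
clock: 26.25
eef_pos: [0.5536, -0.2226, 0.1545]
tool_rot: [-0.05, 0.999, -0.0, 0.001]
ft_force: [0.7, 0.8, -0.2]
grip_width: 0.0001
grasp_force: 0.2
clock: 26.5
eef_pos: [0.5538, -0.2241, 0.1546]
tool_rot: [-0.05, 0.999, -0.0, 0.001]
ft_force: [0.5, 0.3, 0.5]
grip_width: -0.0002
grasp_force: 0.2
```

```bash
python3 -m creep '[[[0,-1.5,0],[0,0,0]],[[0,0,0],[0,0,0]]]'
python3 -m creep '[[[0,-1.5,0],[0,0,0]],[[0,0,0],[0,0,0]]]'

```

```text
clock: 26.75
eef_pos: [0.5539, -0.2256, 0.1546]
tool_rot: [-0.05, 0.999, -0.0, 0.001]
ft_force: [0.1, -0.2, -0.1]
grip_width: -0.0
grasp_force: 0.2
clock: 27.0
eef_pos: [0.554, -0.227, 0.1546]
tool_rot: [-0.05, 0.999, -0.0, 0.001]
ft_force: [-0.1, -0.2, -0.7]
grip_width: 0.0002
grasp_force: 0.2
```

Gate y is about -20.7 and I still feel no wall; I back off and measure.

```bash
python3 -m creep '[[[0,45,0],[0,0,0]],[[45,0,0],[0,0,0]],[[45,0,0],[0,0,0]],[[0,0,0],[0,0,0]],[[0,0,0],[0,0,0]]]'
python3 - <<'E'
from h import *
p,M,C=lever();cv2.imwrite("pics/t9.png",cv2.resize(p["image"][180:270,310:400],None,fx=5,fy=5,interpolation=cv2.INTER_CUBIC))
for q in("lever_gate","second_cross","green_slot"):
    r=vision.place_of(p,q)
    for k in r[:1]:
        w=(at_z(p,M,k["position"],.095)-GC)*1000;c,s=np.cos(YAW),np.sin(YAW);print(q,k["score"],c*w[0]+s*w[1],-s*w[0]+c*w[1])
E
```

```text
clock: 27.62
eef_pos: [0.4609, -0.1917, 0.1551]
tool_rot: [-0.05, 0.999, -0.001, 0.002]
ft_force: [-0.3, -0.2, 0.8]
grip_width: 0.0002
grasp_force: 0.0
lever n 66 top [-18.7586 -42.9112  75.6018] gate est [ -9.9282 -22.7111]
tcp in gate frame [-106.7936   23.7122   60.0053]
lever_gate 0.68 -11.928141799061553 -24.06368424581929
second_cross 0.78 13.621959408850666 -19.46867990307757
green_slot 0.5 39.47501372850255 -18.535612598325603
```

The lever is at gate (-10,-22.7), aligned with the right slot. Now I push it forward from behind.

```bash
python3 -m creep '[[[0,-31,0],[0,0,0]],[[0,-31,0],[0,0,0]],[[-15,0,15],[0,0,0]],[[-17,0,0],[0,0,0]],[[-10,0,0],[0,0,0]],[[-10,0,0],[0,0,0]],[[-8,0,0],[0,0,0]],[[0,0,0],[0,0,0]]]'
python3 -m creep '[[[-5,0,0],[0,0,0]],[[-5,0,0],[0,0,0]],[[-5,0,0],[0,0,0]],[[0,0,0],[0,0,0]]]'

```

```text
clock: 28.82
eef_pos: [0.5265, -0.2467, 0.1396]
tool_rot: [-0.051, 0.999, -0.0, 0.001]
ft_force: [-0.1, 0.3, -0.2]
grip_width: 0.0004
grasp_force: 0.0
clock: 29.32
eef_pos: [0.5412, -0.2454, 0.1396]
tool_rot: [-0.05, 0.999, -0.0, 0.001]
ft_force: [-0.4, 0.5, -0.7]
grip_width: 0.0001
grasp_force: 0.1
```

```bash
python3 -m creep '[[[-5,0,0],[0,0,0]],[[-5,0,0],[0,0,0]],[[-5,0,0],[0,0,0]],[[0,0,0],[0,0,0]]]'
python3 -m creep '[[[-5,0,0],[0,0,0]],[[-5,0,0],[0,0,0]],[[-5,0,0],[0,0,0]],[[0,0,0],[0,0,0]]]'
python3 -c "
from h import *
lever()"

```

```text
clock: 29.82
eef_pos: [0.5563, -0.2438, 0.1395]
tool_rot: [-0.05, 0.999, -0.0, 0.001]
ft_force: [0.1, -0.5, -0.1]
grip_width: -0.0002
grasp_force: 0.0
clock: 30.32
eef_pos: [0.5712, -0.2422, 0.1394]
tool_rot: [-0.051, 0.999, -0.0, 0.001]
ft_force: [0.2, 0.1, 0.2]
grip_width: 0.0003
grasp_force: 0.0
lever n 8 top [ 23.791  -28.8576  58.345 ] gate est [ 14.1075 -17.1118]
tcp in gate frame [ -2.6642 -37.5752  44.4716]
```

```bash
python3 -m creep '[[[-5,0,0],[0,0,0]],[[-5,0,0],[0,0,0]],[[-5,0,0],[0,0,0]],[[0,0,0],[0,0,0]]]'
python3 -m creep '[[[-5,0,0],[0,0,0]],[[-5,0,0],[0,0,0]],[[-4,0,0],[0,0,0]],[[0,0,0],[0,0,0]]]'

```

```text
clock: 30.88
eef_pos: [0.5864, -0.2408, 0.1396]
tool_rot: [-0.05, 0.999, -0.0, 0.001]
ft_force: [-0.6, 0.3, -0.0]
grip_width: -0.0001
grasp_force: 0.0
clock: 31.38
eef_pos: [0.6004, -0.2394, 0.1397]
tool_rot: [-0.05, 0.999, -0.0, 0.001]
ft_force: [0.9, -0.4, -0.0]
grip_width: -0.0002
grasp_force: 0.0
```

```bash
python3 -m creep '[[[-2,0,0],[0,0,0]],[[-2,0,0],[0,0,0]],[[0,0,0],[0,0,0]]]'
python3 -m creep '[[[-1.5,0,0],[0,0,0]],[[-1,0,0],[0,0,0]],[[0,0,0],[0,0,0]]]'
python3 -c "
from h import *
lever()"

```

```text
clock: 31.75
eef_pos: [0.6037, -0.239, 0.1396]
tool_rot: [-0.05, 0.999, -0.0, 0.001]
ft_force: [-1.0, 0.0, -0.1]
grip_width: 0.0002
grasp_force: 0.3
clock: 32.12
eef_pos: [0.6061, -0.2388, 0.1396]
tool_rot: [-0.05, 0.999, -0.0, 0.001]
ft_force: [-0.3, 0.7, -0.1]
grip_width: 0.0002
grasp_force: 0.4
lever n 0 top None gate est None
tcp in gate frame [ 32.5231 -37.6423  44.6279]
```

```bash
python3 -m creep '[[[-1.5,0,0],[0,0,0]],[[0,0,0],[0,0,0]]]'
python3 -m creep '[[[-1.5,0,0],[0,0,0]],[[0,0,0],[0,0,0]]]'

```

```text
clock: 32.42
eef_pos: [0.6077, -0.2386, 0.1397]
tool_rot: [-0.05, 0.999, -0.0, 0.001]
ft_force: [-0.9, -0.1, -0.8]
grip_width: -0.0002
grasp_force: 0.4
clock: 32.67
eef_pos: [0.6092, -0.2385, 0.1397]
tool_rot: [-0.05, 0.999, -0.0, 0.001]
ft_force: [-1.2, 0.8, 0.0]
grip_width: 0.0004
grasp_force: 0.4
```

```bash
python3 -m creep '[[[-1,0,0],[0,0,0]],[[0,0,0],[0,0,0]]]'
python3 -m creep '[[[40,0,-20],[0,0,0]],[[50,0,-20],[0,0,0]],[[50,0,0],[0,0,0]],[[0,0,0],[0,0,0]],[[0,0,0],[0,0,0]]]'
python3 - <<'E'
from h import *
p,M,C=lever();cv2.imwrite("pics/t10.png",cv2.resize(p["image"][170:280,280:410],None,fx=5,fy=5,interpolation=cv2.INTER_CUBIC))
r=vision.place_of(p,"lever_gate")
for k in r[:1]:
        w=(at_z(p,M,k["position"],.095)-GC)*1000;c,s=np.cos(YAW),np.sin(YAW);print(k["score"],c*w[0]+s*w[1],-s*w[0]+c*w[1])
x,y,z=np.moveaxis(C,-1,0)
m=(x>.48)&(x<.63)&(y<.04)&(y>-.03)&(z>.05)&(z<.16);P=C[m];n=np.linalg.svd(P-P.mean(0),full_matrices=False)[2][2];print("lid",m.sum(),n,P.mean(0),P[:,2].max())
E
```

```text
clock: 32.92
eef_pos: [0.6101, -0.2384, 0.1397]
tool_rot: [-0.05, 0.999, -0.0, 0.001]
ft_force: [-0.7, -0.1, -0.5]
grip_width: -0.0003
grasp_force: 0.4
clock: 33.55
eef_pos: [0.4717, -0.2529, 0.1803]
tool_rot: [-0.05, 0.999, -0.001, 0.002]
ft_force: [0.0, 0.1, 0.3]
grip_width: 0.0002
grasp_force: 0.0
lever n 55 top [ 62.6668 -40.7107  64.6995] gate est [ 35.5825 -23.1157]
tcp in gate frame [-102.0918  -38.1931   85.0549]
lid 1539 [ 0.0004 -0.0011 -1.    ] [0.5551 0.0051 0.0839] 0.0914807708941705
```

View pics/t10.png

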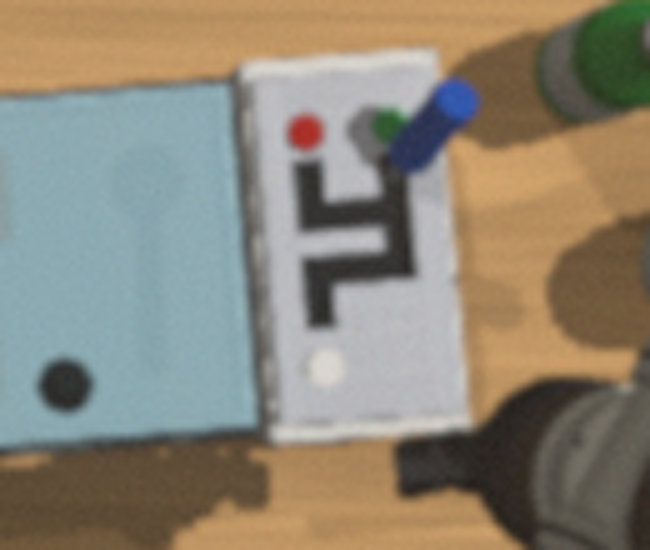

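The grip (460,100) leans forward-right beside the green disc, the lid is flat, and the rod is about 3 mm short of home. I give it a last push until the end is felt.

```bash
python3 -m creep '[[[-50,0,0],[0,0,0]],[[-50,0,20],[0,0,0]],[[-33,0,20],[0,0,0]],[[-5,0,0],[0,0,0]],[[-2.5,0,0],[0,0,0]],[[0,0,0],[0,0,0]]]'
python3 -m creep '[[[-1.5,0,0],[0,0,0]],[[0,0,0],[0,0,0]]]'
python3 -m creep '[[[-1.5,0,0],[0,0,0]],[[0,0,0],[0,0,0]]]'

```

```text
clock: 34.4
eef_pos: [0.6105, -0.2387, 0.1407]
tool_rot: [-0.05, 0.999, -0.001, 0.001]
ft_force: [-1.1, -0.6, 0.7]
grip_width: 0.0002
grasp_force: 0.0
clock: 34.65
eef_pos: [0.6118, -0.2386, 0.1406]
tool_rot: [-0.05, 0.999, -0.001, 0.001]
ft_force: [-0.6, -0.0, -1.1]
grip_width: 0.0
grasp_force: 0.0
clock: 34.9
eef_pos: [0.6132, -0.2383, 0.1399]
tool_rot: [-0.05, 0.999, -0.001, 0.001]
ft_force: [-1.6, -0.7, 1.5]
grip_width: 0.0002
grasp_force: 0.9
```

```bash
python3 -m creep '[[[-1.2,0,0],[0,0,0]],[[0,0,0],[0,0,0]]]'
python3 -m creep '[[[-1,0,0],[0,0,0]],[[0,0,0],[0,0,0]]]'

```

```text
clock: 35.15
eef_pos: [0.614, -0.2382, 0.1397]
tool_rot: [-0.05, 0.999, -0.0, 0.0]
ft_force: [-3.7, -1.1, 2.2]
grip_width: 0.0001
grasp_force: 2.2
clock: 35.4
eef_pos: [0.6145, -0.2381, 0.1395]
tool_rot: [-0.05, 0.999, -0.0, -0.0]
ft_force: [-5.8, -1.3, 2.9]
grip_width: -0.0001
grasp_force: 3.2
```

The force is rising and the tool has stopped advancing, so the lever is at the closed end. I withdraw and check.

```bash
python3 -m creep '[[[40,0,-20],[0,0,0]],[[50,0,-20],[0,0,0]],[[50,0,0],[0,0,0]],[[0,0,0],[0,0,0]],[[0,0,0],[0,0,0]],[[0,0,0],[0,0,0]]]'
python3 - <<'E'
from h import *
lever(); print(workorder.job_done())
E
```

```text
clock: 36.15
eef_pos: [0.478, -0.2519, 0.1795]
tool_rot: [-0.051, 0.999, -0.001, 0.002]
ft_force: [0.2, 0.2, 0.6]
grip_width: 0.0001
grasp_force: 0.0
lever n 58 top [ 66.2484 -40.9036  62.3949] gate est [ 38.2043 -23.5884]
tcp in gate frame [-96.3352 -37.7895  84.3715]
the job is handed in; nothing more can be done
None
```

I handed the job in at about 36 s: the scraper was flat in the case when I shut the lid, and the lever stands at the end of the green (right) slot, within about 2 mm of home by camera; no verdict was returned.

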